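# Free the peg-box lid from under a stack and close the box

## Robot

A 6-joint arm with a two-finger parallel gripper is mounted at the origin on a cart in front of the work surface, level with it; the furniture and walls round the work are solid. World frame = base frame: x ahead of the robot, y to its left, z up, the work surface at z = 0. Lengths are in m, angles in rad, forces in N, time in s.
With the tool pointing down it reaches from about 0.325 to 0.85 m from the base axis. Payload 15.5 kg.
Tool frame: the origin (TCP) lies midway between the tips of the shut fingers; the grasp point (between the pads) lies 19 mm behind it; z points along the fingers, y is the line along which they close (so a half turn about z gives the same grasp; the last joint's range is limited). The gripper opens to 91 mm and grips with 3 to 60 N. Pads are 32 mm wide; open, the fingers measure 118 mm over their backs; the gripper's body (76 mm by 178 mm) begins 60 mm behind the grasp point.
Start: joints at [-1.286, 0.494, 1.345, -0, 1.302, -0.096], TCP at [0.232, -0.58, 0.179] pointing down, gripper open.
Joint ranges: [-2.91, 2.91], [-0.82, 2.16], [0.22, 2.67], [-1.22, 4.37], [0.12, 2.79], [-3.08, 3.08]. Speed limits (rad/s): [1.89, 1.89, 2.57, 3.01, 3.01, 3.01].

## Interface

Orientations are given as a rotation vector (axis times angle).
In Python, from workcell import r gives the robot as it stands. Calls block until the motion is done:
- r.move_to(position, orientation): joint-space move of the TCP to a pose.
- r.servo_line(position, rotation=None, speed=0.15, force_limit=None): straight line of the TCP; rotation=None keeps the orientation; speed is the mean speed in m/s. With force_limit (N) it stops when the force on the tool has changed by that much, and returns True; else False.
- r.goto_joints(angles): joint-space move.
- r.command_gripper(opening, effort=None): finger opening in m; effort is the grip in N (None keeps the last); returns when the fingers have stopped.
- r.sleep(seconds).
- r.solve_ik(position, orientation): joint angles nearest the present ones, or None.
- r.get_obs(): the state.
- r.grab_frame(name): name is "scene" or "top" or "wrist"; returns the picture (400x640x3 uint8, red, green, blue); there is no depth.
- r.get_calibration(name): a dict with "intrinsics" (3x3 intrinsics, pixels), "eye" and "orientation" of the camera in the world. Camera axes: x right, y down, z forward; pixel columns grow to the right and rows downward; lengths in m; the calibration is good to about 2 mm. A picture is of the moment at which its call begins: read the wrist's pose just before it. get_calibration takes no time and is no camera call; for the wrist camera it gives the pose at the moment of the call.
A pose or a line that the arm cannot do raises r.IKError and nothing moves.
- r.close_job(): hands the job in; it is judged then, once.
The state is a dict: "time": time; "qpos": joint angles; "dq": joint speeds; "tau": joint torques, N m; "ee_pos": TCP position; "ee_rot": TCP orientation; "force": force on the tool from outside, world axes, zero at the start; "ft_torque": the same for the moment, N m; "opening": finger opening in m; "finger_force": force on a finger pad.
Only numpy, scipy, OpenCV 4.12 (cv2) and the standard library are available. Lean on these libraries where they do the work, as an engineer would, in place of code of your own. Each camera call takes 0.05 s, during which the arm holds its last target. There are 200 camera calls.

## Task

The lid of the open peg box lies under two stacked polish pots. Draw the lid out along the worktop under the guard rail, so that the rail holds the pots back and they come down upright and still stacked on the worktop behind the rail; do not touch the pots. Then close the peg box with the lid, grip up, dropped fully into its rim all round, and leave the jar and the tape measure where they are.

Things in the scene. Friction and masses are not known exactly. Their poses are not given: they have to be found in the camera images.
- lid: Loose flat pale wooden lid, 160 (x) x 70 (y) x 5 mm, 70 g. Origin: centre of its underside, z up. On top one grip rib, 32 mm long in x, 10 mm thick in y, centred at x = -58 mm, y = 0, its top 28 mm above the underside. It starts flat on the worktop under the rail's front bar, rib on the rail's -x side of the bar (lid x along rail x), the stack on the part behind the bar.
- rail: Fixed U-shaped metal guard rail on four feet. Origin: on the worktop below the middle of its front bar; +x to the stack side (open side of the U), -x is the way to draw the lid. Front bar 6 mm thick, 110 mm long (y), from 12 to 28 mm above the worktop; side bars run 77 mm in +x, 98 mm apart inside. Feet 16 mm across at y = +-52 mm: the lid passes between them, the pots cannot pass the bar.
- pot_low: Lower of the two equal round grey polish pots, 69 mm across, 41 mm high, about 0.1 kg. Origin: centre of its underside, z up. It starts on the lid, 5 to 15 mm behind the front bar of the rail. (To its left, +y, stands a black oven about 0.3 m high, between the arm's start and the work; overhead, behind the work, is a wall shelf: carry low.)
- pot_high: Upper polish pot, same as the lower and standing on it. Origin: centre of its underside, z up.
- peg_box: Fixed open pale wooden box holding pegs, 174 (x) x 84 (y) x 49 mm high. Origin: centre of its underside, z up. Rebated rim: a ledge 44 mm up all round, inside a 4 mm outer wall that rises to 49 mm. The recess is 166 x 76 mm, so the lid lies on the ledge with 3 mm play each side, flush with the wall, underside 44 mm up, either way round.
- jar: Bystander: round glass jar with a dark cap, 44 mm across, 105 mm high. Origin: centre of its underside. Leave it alone.
- tape_measure: Bystander: yellow pocket tape measure, 80 x 33 x 60 mm high. Origin: under its middle. Leave it alone.

How it is judged:
By the outcome, as a careful person would: the job done as asked, in the order asked, and still so for the second after the job is handed in, with the robot touching nothing.
It also fails if it takes over 58 s, if anything falls off the work surface, if the arm or the gripper's body presses on something with over 40 N, if the wrist force passes 120 N, or if a joint passes its speed limit or range.

## Working session

There is one attempt and no reset: what is moved stays moved. The work goes in short steps, each a Python script; the robot and the scene stay as the last script left them, time stands still between calls to the robot, and variables do not carry over. Pictures are saved under pics/ and viewed, at most 10 in all, crops included, and the job is handed in when it is done.

```bash
mkdir -p pics; python3 - <<'E'
from workcell import r
import cv2
for n in("scene","top"):
    cv2.imwrite(f"pics/{n}0.png",r.grab_frame(n)[:,:,::-1]); print(n,{k:v.tolist() if hasattr(v,'tolist') else v for k,v in r.get_calibration(n).items()})
o=r.get_obs();print(o['time'],o['ee_pos'],o['ee_rot'])
E
```

```text
scene {'intrinsics': [[434.0658902079056, 0.0, 316.49539324409795], [0.0, 434.0658902079056, 203.39653168717308], [0.0, 0.0, 1.0]], 'eye': [-0.11245453579299579, -0.6794206051656478, 0.6597002070810642], 'orientation': [-2.0597985518507347, 1.2007964768370651, -0.504469760662641]}
top {'intrinsics': [[492.69034053246276, 0.0, 313.72543906741487], [0.0, 492.69034053246276, 191.84698125389838], [0.0, 0.0, 1.0]], 'eye': [0.3508192516055586, -0.3738181359460874, 1.108079042421003], 'orientation': [-2.118466532726491, 2.1836152348082254, -0.10348922866746288]}
0.1 [ 0.23215995 -0.57987026  0.1784007 ] [-3.08375999e+00 -5.94358011e-01  2.42962536e-04]
```

View pics/scene0.png

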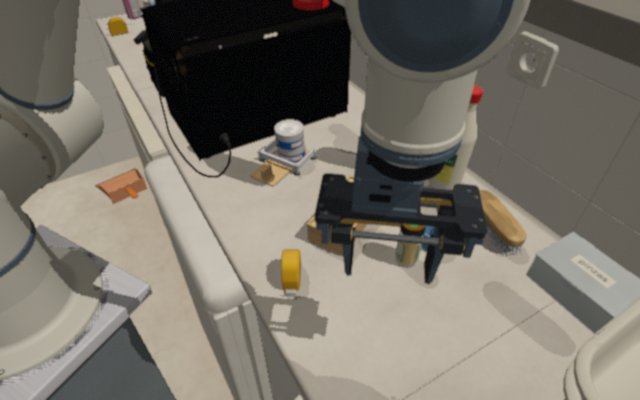

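View pics/top0.png

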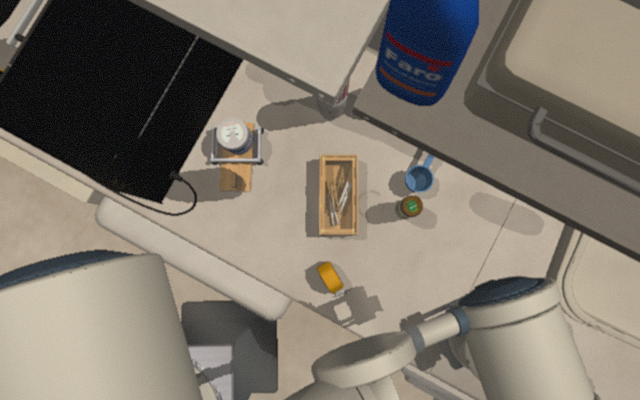

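The top view shows the rail and pots near (237,145) with the lid running to about (236,190). The box is at (338,195), the tape at (330,278) and the jar at (411,206). I'll enlarge it next.

```bash
python3 - <<'E'
import cv2
a=cv2.imread("pics/top0.png")[110:250,190:370]
cv2.imwrite("pics/crop1.png",cv2.resize(a,None,fx=4.4,fy=4.2,interpolation=cv2.INTER_CUBIC)[:588,:792])
b=cv2.imread("pics/scene0.png")[110:200,230:360]
cv2.imwrite("pics/crop2.png",cv2.resize(b,None,fx=6,fy=6,interpolation=cv2.INTER_CUBIC))
E
```

```text
(no output)
```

View pics/crop1.png

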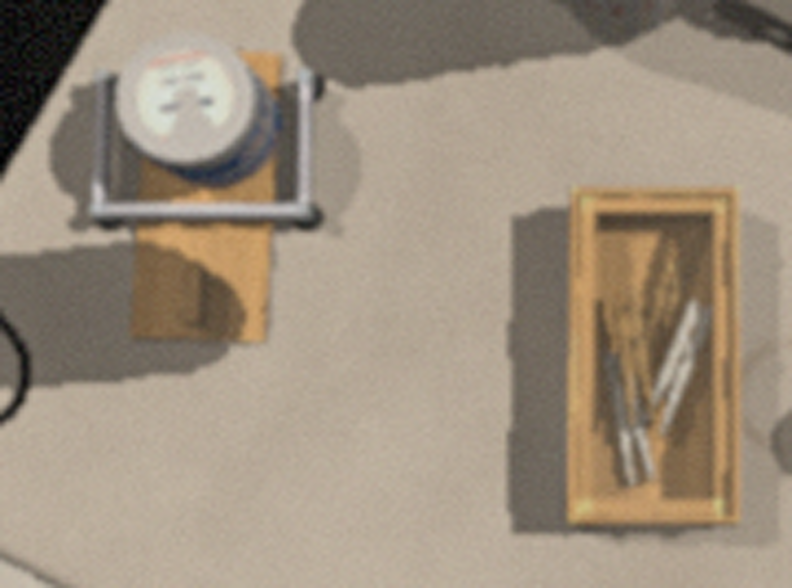

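View pics/crop2.png

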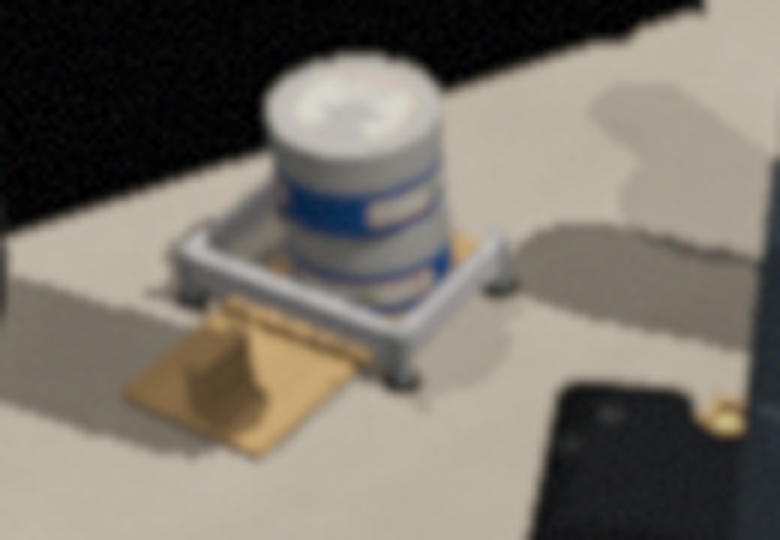

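Enlarged top crop: lid front corners at (131,338) and (266,341), far right corner at (280,52). The rail front bar runs (92,213)–(314,213). Box rim corners are (573,188), (738,190), (738,522) and (568,520). In the scene crop, the lid front corners are at (125,392) and (258,457).

```bash
cat >h.py <<'E'
from workcell import r
import numpy as np, cv2
from scipy.spatial.transform import Rotation as R
def px(n,uv,z,cal=None):
    c=cal or r.get_calibration(n); uv=np.atleast_2d(uv).astype(float)
    d=np.c_[uv,np.ones(len(uv))]@np.linalg.inv(c["intrinsics"]).T@R.from_rotvec(c["orientation"]).as_matrix().T
    e=np.array(c["eye"]); return e+d*((z-e[2])/d[:,2])[:,None]
def down(yaw): # tool z down; tool y (closing) at heading yaw+90deg; tool x at heading yaw
    return (R.from_euler('z',yaw)*R.from_euler('x',np.pi)).as_rotvec()
E
python3 - <<'E'
from h import *
np.set_printoptions(precision=4,suppress=True)
T=lambda l,z: px("top",np.array(l)/[4.4,4.2]+[190,110],z)
S=lambda l,z: px("scene",np.array(l)/6+[230,110],z)
l=T([(131,338),(266,341),(280,52)],.005);print("lid top",l, np.linalg.norm(np.diff(l,axis=0),axis=1))
print("lid scene",S([(125,390),(258,455)],.005))
print("rail",T([(92,213),(314,213),(106,75),(306,72)],.028))
print("rail scene",S([(180,255),(405,335),(505,240)],.028))
b=T([(573,188),(738,190),(738,522),(568,520)],.049);print("box",b,b.mean(0),np.linalg.norm(np.diff(b,axis=0),axis=1))
print("pot",T([(185,98)],.087), S([(352,108)],.087))
print("rib",T([(205,262),(205,325)],.028),S([(247,335),(190,370)],.028))
print("jar tape",px("top",[(411,206),(330,278)],.08), "oven",px("top",[(245,62),(162,203)],.3),px("top",[(245,62),(162,203)],.0))
E
```

```text
lid top [[ 0.4906 -0.14    0.005 ]
 [ 0.4868 -0.2096  0.005 ]
 [ 0.6459 -0.2192  0.005 ]] [0.0698 0.1594]
lid scene [[ 0.4953 -0.1442  0.005 ]
 [ 0.4883 -0.2121  0.005 ]]
rail [[ 0.5554 -0.1254  0.028 ]
 [ 0.5516 -0.2384  0.028 ]
 [ 0.6302 -0.1329  0.028 ]
 [ 0.6283 -0.2356  0.028 ]]
rail scene [[ 0.5543 -0.1318  0.028 ]
 [ 0.5543 -0.2387  0.028 ]
 [ 0.6268 -0.2418  0.028 ]]
box [[ 0.5567 -0.37    0.049 ]
 [ 0.5529 -0.4517  0.049 ]
 [ 0.3813 -0.4449  0.049 ]
 [ 0.3847 -0.3624  0.049 ]] [ 0.4689 -0.4073  0.049 ] [0.0817 0.1717 0.0826]
pot [[ 0.6017 -0.1843  0.087 ]] [[ 0.6039 -0.1866  0.087 ]]
rib [[ 0.5271 -0.1827  0.028 ]
 [ 0.4935 -0.1823  0.028 ]] [[ 0.5244 -0.1848  0.028 ]
 [ 0.4959 -0.1778  0.028 ]]
jar tape [[ 0.4358 -0.556   0.08  ]
 [ 0.2925 -0.3824  0.08  ]] oven [[ 0.6732 -0.2473  0.3   ]
 [ 0.4354 -0.1061  0.3   ]] [[ 0.7929 -0.2003  0.    ]
 [ 0.4668 -0.0067  0.    ]]
```

```bash
python3 - <<'E'
from h import *
yaw=np.radians(-3.2); o=down(yaw)
for p in [(.508,-.180,.15),(.508,-.180,.009),(.39,-.175,.009),(.411,-.405,.09)]:
    q=r.solve_ik(p,o); print(p,None if q is None else np.round(q,2))
r.command_gripper(.045)
r.servo_line((.40,-.22,.18),o,speed=.2)
r.servo_line((.506,-.1805,.11),speed=.15)
cal=r.get_calibration("wrist"); im=r.grab_frame("wrist"); np.save("w1.npy",cal,allow_pickle=True)
cv2.imwrite("pics/w1.png",im[:,:,::-1])
s=r.get_obs();print(s['time'],s['ee_pos'],s['ee_rot'],s['force'])
E
```

```text
(0.508, -0.18, 0.15) [-0.45  0.41  1.6   0.    1.14  1.18]
(0.508, -0.18, 0.009) [-0.45  0.6   1.73  0.    0.81  1.18]
(0.39, -0.175, 0.009) [-0.56  0.51  2.    0.    0.63  1.06]
(0.411, -0.405, 0.09) [-0.88  0.53  1.57  0.    1.05  0.75]
4.15 [ 0.50562221 -0.18085024  0.11051362] [ 3.14004010e+00 -8.84884060e-02  6.20798484e-04] [0.22542199 0.23362514 0.60738729]
```

View pics/w1.png

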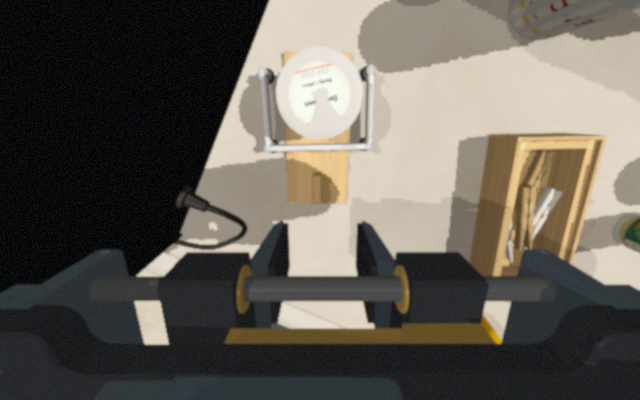

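The wrist view shows lid front corners at (288,203) and (347,203), the rib centred between the fingers at about column 317, the bar at row 147, and nothing in the way.

```bash
python3 - <<'E'
from h import *
np.set_printoptions(precision=4,suppress=True)
c=np.load("w1.npy",allow_pickle=True).item()
print(px("",[(287.5,203),(347.5,203),(289,155),(348,155)],.005,c)); print("bar",px("",[(268,144),(371,146)],.028,c))
print("box rim",px("",[(519,137),(604,137)],.049,c),px("",[(308,186),(320,186)],.02,c))
s=r.get_obs(); print("opening",s['opening'])
r.servo_line((.506,-.1805,.04),speed=.1)
hit=r.servo_line((.506,-.1805,.009),speed=.03,force_limit=6); print("hit",hit)
r.command_gripper(0.0,effort=25)
s=r.get_obs();print(s['time'],s['ee_pos'],s['opening'],s['finger_force'],s['force'])
E
```

```text
[[ 0.4948 -0.14    0.005 ]
 [ 0.4908 -0.2101  0.005 ]
 [ 0.5505 -0.1469  0.005 ]
 [ 0.5467 -0.2124  0.005 ]]
bar [[ 0.5657 -0.1295  0.028 ]
 [ 0.5578 -0.2341  0.028 ]]
box rim [[ 0.5606 -0.369   0.049 ]
 [ 0.5561 -0.4485  0.049 ]] [[ 0.5176 -0.1664  0.02  ]
 [ 0.5168 -0.1795  0.02  ]]
opening 0.04538301502214991
hit False
6.975 [ 0.506  -0.1805  0.009 ] 0.0003946593746736894 0.0 [-0.3187 -0.4903 -1.11  ]
```

```bash
python3 - <<'E'
from h import *
a=r.grab_frame("scene")[90:230,190:390]; b=r.grab_frame("wrist")[100:300,180:460]
a=cv2.resize(a,(780,546),interpolation=2);b=cv2.resize(b,(780,557),interpolation=2)
cv2.imwrite("pics/s3.png",cv2.resize(np.vstack([a,b]),(420,600),interpolation=3)[:,:,::-1])
E
```

```text
(no output)
```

View pics/s3.png

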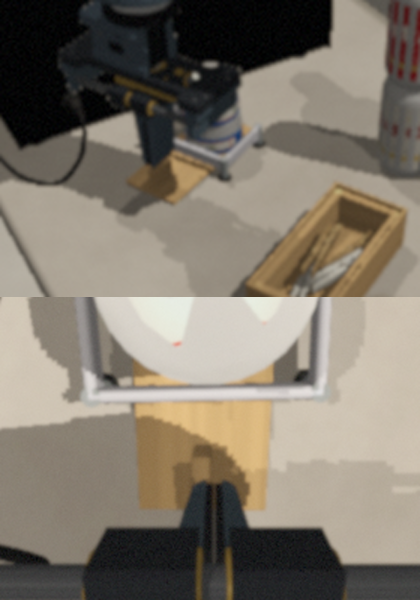

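```bash
python3 - <<'E'
from h import *
np.set_printoptions(precision=4,suppress=True)
def proj(n,P):
    c=r.get_calibration(n); M=R.from_rotvec(c["orientation"]).as_matrix()
    q=(np.atleast_2d(P)-np.array(c["eye"]))@M@np.array(c["intrinsics"]).T; return q[:,:2]/q[:,2:]
s=r.get_obs(); print(s['ee_pos'],s['ee_rot'],s['opening'],s['qpos'])
P=[s['ee_pos'],[.522,-.181,.009],[.490,-.181,.009],[.512,-.178,.028],[.528,-.179,.028],[.496,-.177,.028]]
a=proj("scene",P); w=proj("wrist",P)
print("scene",a,(a-[190,90])*[2.1,2.12]); print("wrist",w,(w-[180,100])*[1.5,1.515]+[0,297])
E
python3 - <<'E'
from workcell import r
import cv2
cv2.imwrite("pics/w4.png",cv2.resize(r.grab_frame("wrist")[130:260,230:410],None,fx=4.4,fy=4.4,interpolation=2)[:,:,::-1])
E
```

```text
[ 0.506  -0.1805  0.009 ] [-3.1404  0.0877  0.0001] 0.00031345282201672116 [-0.4538  0.6032  1.7334 -0.      0.805   1.1728]
scene [[265.8877 175.9322]
 [269.9208 172.2057]
 [262.1473 179.8487]
 [265.7375 167.8512]
 [269.9726 164.2453]
 [261.4204 171.5269]] [[159.3641 182.1763]
 [167.8337 174.2761]
 [151.5093 190.4793]
 [159.0486 165.0445]
 [167.9425 157.4   ]
 [149.9828 172.837 ]]
wrist [[321.5478 227.2928]
 [321.016  208.1472]
 [323.2942 245.507 ]
 [317.5696 229.8833]
 [317.5928 208.8543]
 [317.5474 249.9456]] [[212.3216 489.8485]
 [211.524  460.843 ]
 [214.9413 517.4431]
 [206.3544 493.7732]
 [206.3892 461.9143]
 [206.3212 524.1676]]
```

View pics/w4.png

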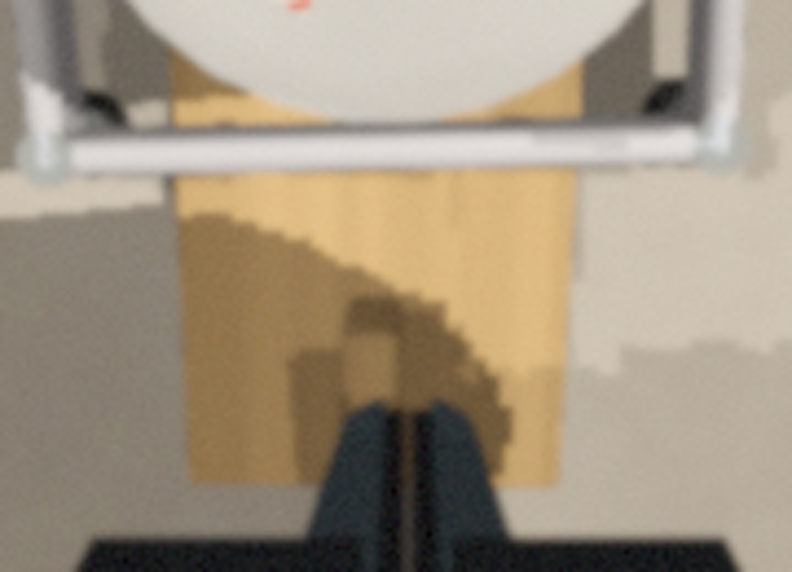

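The closed fingers show nothing between them. In both views the tips look to be above the rib, about 20 mm higher than the nominal TCP. I'll check with gentle touches.

```bash
python3 - <<'E'
from h import *
np.set_printoptions(precision=4,suppress=True)
print("lid",px("wrist",np.array([(190,484),(560,485),(180,200),(575,200)])/4.4+[230,130],.005))
print("rib far end",px("wrist",np.array([(347,335),(397,335)])/4.4+[230,130],.028))
r.servo_line((.506,-.1805,.03),speed=.06)
r.servo_line((.512,-.1765,.03),speed=.06)
h=r.servo_line((.512,-.1765,.004),speed=.03,force_limit=4)
s=r.get_obs();print(h,s['time'],s['ee_pos'],s['force'],s['opening'],s['finger_force'])
E
```

```text
lid [[ 0.4953 -0.1401  0.005 ]
 [ 0.4912 -0.209   0.005 ]
 [ 0.5491 -0.1442  0.005 ]
 [ 0.5452 -0.2127  0.005 ]]
rib far end [[ 0.5304 -0.173   0.028 ]
 [ 0.5299 -0.181   0.028 ]]
False 8.9083 [ 0.5121 -0.1765  0.0041] [0.0541 0.2577 0.4335] 0.0005560078709717514 0.0
```

```bash
python3 - <<'E'
from h import *
np.set_printoptions(precision=4,suppress=True)
h=r.servo_line((.512,-.1765,-.02),speed=.02,force_limit=4)
s=r.get_obs();print(h,s['time'],s['ee_pos'],s['force'],s['opening'],s['finger_force'])
b=r.grab_frame("scene")[110:200,220:330]
cv2.imwrite("pics/s5.png",cv2.resize(b,None,fx=6,fy=6,interpolation=2)[:,:,::-1])
E
```

```text
True 9.575 [ 0.5121 -0.1765 -0.0067] [-1.0345  0.3603 11.2334] 0.0005613060471589393 5.956628769636154
```

View pics/s5.png

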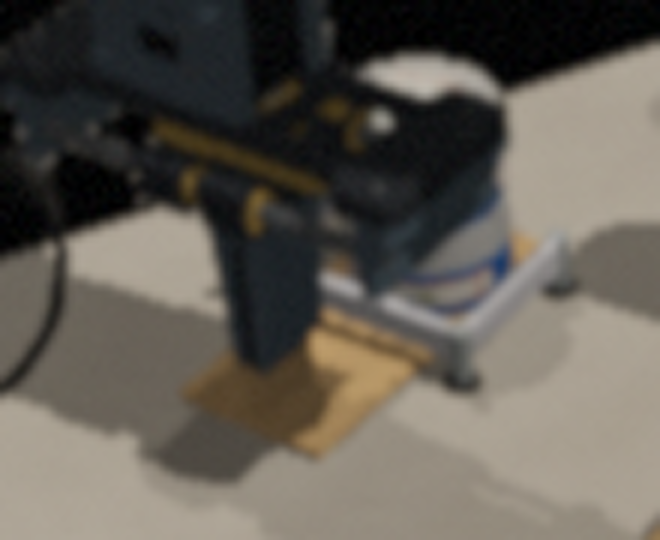

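The closed tips rest on the rib top at (262,370) in the crop, while the reported TCP z is -0.007. So the real tips sit about 35 mm above the reported TCP, and I'll correct for that. First I'll check where the gripper body is relative to the pots.

```bash
cat >>h.py <<'E'
def proj(n,P):
    c=r.get_calibration(n); M=R.from_rotvec(c["orientation"]).as_matrix()
    q=(np.atleast_2d(P)-np.array(c["eye"]))@M@np.array(c["intrinsics"]).T; return q[:,:2]/q[:,2:]
E
python3 - <<'E'
from h import *
np.set_printoptions(precision=1,suppress=True)
for z in (.072,.107):
  print(z,(proj("scene",[(.474,-.265,z),(.55,-.268,z),(.474,-.088,z)])-[220,110])*6)
print("tip corners",(proj("scene",[(.496,-.176,.028),(.528,-.178,.028),(.496,-.190,.028),(.528,-.192,.028)])-[220,110])*6)
print("same at z=-.0067",(proj("scene",[(.496,-.190,-.0067),(.528,-.192,-.0067)])-[220,110])*6)
s=r.get_obs();print(s['force'],s['ft_torque'])
E
```

```text
0.072 [[404.4 383.3]
 [521.1 272.1]
 [ 11.3 239.1]]
0.107 [[398.6 304.9]
 [518.5 194.8]
 [ -3.9 162.4]]
tip corners [[246.4 368.4]
 [297.7 324.7]
 [276.5 379.6]
 [327.5 335.5]]
same at z=-.0067 [[284.5 448.3]
 [334.2 404. ]]
[-0.7  0.9 12.8] [0.1 0.3 0. ]
```

```bash
python3 - <<'E'
from h import *
np.set_printoptions(precision=4,suppress=True)
r.servo_line((.508,-.1768,.012),speed=.08)
r.command_gripper(.034)
h=r.servo_line((.508,-.1768,-.0245),down(np.radians(-3.2)),speed=.04,force_limit=5)
s=r.get_obs();print(h,s['time'],s['ee_pos'],s['force'])
r.command_gripper(0,effort=25)
s=r.get_obs();print(s['time'],s['ee_pos'],s['opening'],s['finger_force'],s['force'],s['ft_torque'])
E
```

```text
False 11.7583 [ 0.5082 -0.1769 -0.0243] [-1.1297 -0.9573 -0.7   ]
12.25 [ 0.5081 -0.1767 -0.0244] 0.0100966516677 24.996458888053894 [-0.5043  1.3969  3.9202] [0.2941 0.0527 0.08  ]
```

The rib is gripped (10.1 mm opening, 25 N). Now I'll draw the lid out.

```bash
python3 - <<'E'
from h import *
np.set_printoptions(precision=4,suppress=True)
p=r.get_obs()['ee_pos']
r.servo_line((.388,p[1]+.0043,p[2]),speed=.045)
r.sleep(.3)
s=r.get_obs();print(s['time'],s['ee_pos'],s['opening'],s['finger_force'],s['force'],s['ft_torque'])
r.servo_line((.388,p[1]+.0043,p[2]+.07),speed=.1)
a=r.grab_frame("scene"); b=r.grab_frame("wrist")
A=cv2.resize(a[90:290,210:450],None,fx=2.5,fy=2.5,interpolation=2);B=cv2.resize(b[:,180:],None,fx=.43,fy=1.25)[:500]
cv2.imwrite("pics/s6.png",np.hstack([A,B])[:,:,::-1]); print(A.shape,B.shape)
s=r.get_obs();print(s['time'],s['opening'],s['force'],s['ft_torque'])
E
```

```text
15.3667 [ 0.388  -0.1724 -0.0244] 0.009867952106867698 24.998246133327484 [ 2.378  -1.9049  5.394 ] [-0.0972 -0.3582 -0.0326]
(500, 600, 3) (500, 198, 3)
16.3167 0.009843014465432598 [ 0.5046 -0.4414 -1.3133] [ 0.0275  0.1036 -0.0462]
```

View pics/s6.png

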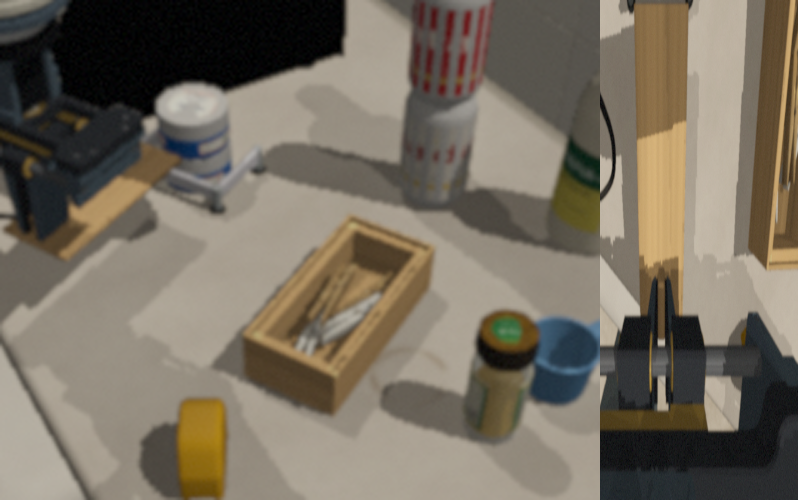

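The pots stand upright and stacked behind the rail, at (195,130) in the left view, and the lid hangs level in the gripper, clear of the rail. The box rim corners in this crop are about (247,340), (350,218), (434,247) and (335,380), and the lid corners about (5,228), (67,260) and (178,160).

```bash
python3 - <<'E'
from h import *
np.set_printoptions(precision=4,suppress=True)
S=lambda l,z: px("scene",np.array(l)/2.5+[210,90],z)
b=S([(247,340),(350,218),(434,247),(335,380)],.049); print("box",b,b.mean(0))
print("lid",S([(5,228),(67,260),(178,160)],.074))
yaw=np.radians(-2.5); o=down(yaw); c=np.array([.4695,-.4080]); t=c-.0635*np.array([np.cos(yaw),np.sin(yaw)])
print("target",t)
# lid underside = reported z + .0244 ; rim .049 -> hover underside .085
r.servo_line((.385,-.24,.062),speed=.15)
r.servo_line((t[0],t[1],.062),o,speed=.15)
r.servo_line((t[0],t[1],.038),speed=.06); r.sleep(.2)
s=r.get_obs();print(s['time'],s['ee_pos'],s['opening'])
a=r.grab_frame("scene"); w=r.grab_frame("wrist"); np.save("w7.npy",r.get_calibration("wrist"),allow_pickle=True)
cv2.imwrite("pics/w7.png",w[:,:,::-1])
A=cv2.resize(a[165:265,270:420],None,fx=5.3,fy=5.3,interpolation=2)
cv2.imwrite("pics/s7.png",A[:,:,::-1])
E
```

```text
box [[ 0.3829 -0.371   0.049 ]
 [ 0.5538 -0.3748  0.049 ]
 [ 0.5541 -0.4541  0.049 ]
 [ 0.3795 -0.4495  0.049 ]] [ 0.4676 -0.4124  0.049 ]
lid [[ 0.3753 -0.1416  0.074 ]
 [ 0.3686 -0.2114  0.074 ]
 [ 0.5242 -0.2166  0.074 ]]
target [ 0.4061 -0.4052]
18.9417 [ 0.4062 -0.4054  0.0383] 0.009443150003593869
```

View pics/s7.png

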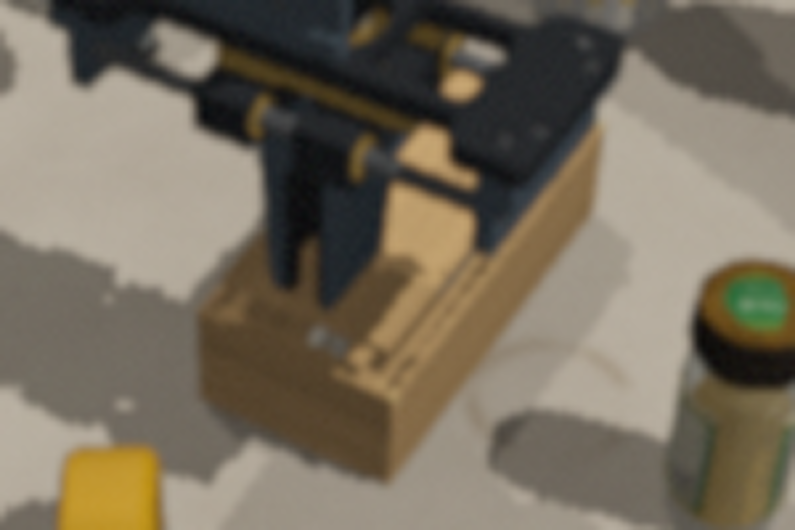

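The lid hovers over the box with both long edges parallel to the rim and its near corner at about (355,365), just inside the rim corner. The estimates agree to about 2 mm, so I'll lower with a force limit.

```bash
python3 - <<'E'
from h import *
np.set_printoptions(precision=4,suppress=True)
p=r.get_obs()['ee_pos']
h=r.servo_line((p[0],p[1],.0175),speed=.02,force_limit=5)
s=r.get_obs();print(h,s['time'],s['ee_pos'],s['opening'],s['force'],s['ft_torque'])
E
```

```text
True 19.8917 [ 0.406  -0.4052  0.0195] 0.01020188060848516 [-0.8527  1.0118  6.3615] [0.1038 0.0098 0.0153]
```

```bash
python3 - <<'E'
from h import *
np.set_printoptions(precision=4,suppress=True)
p=np.array(r.get_obs()['ee_pos']); p[2]=.0198
r.servo_line(p,speed=.02)
c=p.copy()
for ax in (0,1):
    lim=[]
    for sg in (1,-1):
        q=c.copy(); q[ax]+=sg*.006
        h=r.servo_line(q,speed=.012,force_limit=5); lim.append(r.get_obs()['ee_pos'][ax]-p[ax]); print(ax,sg,h,lim[-1],r.get_obs()['force'])
        r.servo_line(c,speed=.02)
    c[ax]+=np.mean(lim); r.servo_line(c,speed=.02)
s=r.get_obs();print(s['time'],s['ee_pos']-p,s['force'],s['ft_torque'])
E
```

```text
0 1 True 0.005056572856183383 [-2.2539 -0.218   6.3119]
0 -1 True -0.0006557532473123184 [3.4262 0.5223 1.205 ]
1 1 True 0.00401146559106863 [-0.1154 -2.0648  1.4431]
1 -1 True -0.001756334275329896 [-0.2111  1.9095  6.5457]
23.3667 [ 0.0022  0.0012 -0.    ] [-0.279  -0.3375  0.5672] [-0.0562 -0.1467 -0.0261]
```

The lid moves 5.7 mm in x and 5.8 mm in y between stops. That matches the 6 mm recess play, so the lid is inside the rim all round and is now centred. I'll release and back off.

```bash
python3 - <<'E'
from h import *
np.set_printoptions(precision=4,suppress=True)
r.command_gripper(.03)
p=np.array(r.get_obs()['ee_pos'])
r.servo_line(p+[0,0,.10],speed=.1)
r.servo_line((.36,-.30,.14),speed=.15) ; r.sleep(.3)
a=r.grab_frame("scene"); t=r.grab_frame("top")
A=cv2.resize(a[90:290,230:450],None,fx=2.0,fy=2.0,interpolation=2);B=cv2.resize(t[105:305,190:370],None,fx=2,fy=2,interpolation=2)
cv2.imwrite("pics/f8.png",np.hstack([A,B])[:,:,::-1])
s=r.get_obs();print(s['time'],s['force'])
E
```

```text
26.35 [-0.011  -0.1502  1.4414]
```

```bash
python3 - <<'E'
from h import *
t=r.grab_frame("scene")
pts=[(.40+.0+dx,-.4052+dy,.049) for dx in (.03,.07,.11,.14) for dy in (-.025,.0,.02)]
for (u,v) in proj("scene",pts).round().astype(int): print((u,v),t[v,u],end=' ')
old=cv2.imread("pics/scene0.png")[:,:,::-1]
u,v=proj("scene",[(.292,-.382,.05)])[0].astype(int); print("\ntape",cv2.absdiff(t,old)[v-15:v+15,u-8:u+8].mean())
r.close_job()
E
```

```text
(np.int64(347), np.int64(221)) [180 149 102] (np.int64(336), np.int64(217)) [124 100  67] (np.int64(327), np.int64(214)) [176 145  99] (np.int64(356), np.int64(209)) [180 149 102] (np.int64(345), np.int64(205)) [185 152 104] (np.int64(336), np.int64(202)) [181 149 102] (np.int64(364), np.int64(197)) [179 147 100] (np.int64(354), np.int64(193)) [184 152 104] (np.int64(345), np.int64(190)) [177 146  99] (np.int64(370), np.int64(189)) [179 147 100] (np.int64(360), np.int64(185)) [184 153 104] (np.int64(351), np.int64(182)) [177 146 100] 
tape 23.29375
the job is handed in; nothing more can be done
```

I handed the job in at about 26 s: the lid is seated in the peg box rim, grip up, and the pots were upright and stacked behind the rail when I last looked, just after the draw. The tape measure and jar were not touched, but my final check on the tape was inconclusive and I didn't check the jar.

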